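# Open the touch-latch offcut cupboard

### The job

Open the cupboard with the green door so that its offcuts can be reached: press the door in (a white push mark shows a good spot) until the catch lets go, take the finger away so that the spring sets the door ajar, then reach behind its free edge and push it wide open, about square to the cupboard. Use only the fingertips or the outside of the fingers and do not pinch the door, leave the blue door shut, and do not move or lift anything else; finish clear of the door.

Things in the scene. Friction and masses are not known exactly. Their poses are not given: they have to be found in the camera images.
- green: small plywood cupboard with the green door, fixed to the bench, 200 x 200 x 200 mm, origin at the centre of its underside; its -x axis points out of the front (towards the robot at yaw 0), +z up, top at 200 mm. It holds offcuts. The front 22 mm of its top carries a green stripe
- green_door (a joint): angle of the green door in rad about its vertical hinge: 0 shut, positive as it swings out of the front, stop at 1.6 (square); a press trips the catch at -0.03 and ends hard at -0.045. Touch latch, no handle: it cannot be pulled open. Once pressed and let go, its spring sets it ajar between 0.25 and 0.6 in about a second, where hinge friction holds it; then 1 to 2 N at the free edge swings it and it stays where it is left; it does not catch again
- green_door_press (a point): centre of the white push mark, a 24 mm disc on the green door's outer face, 178 mm above the bench (20 mm below the door's top), 165 mm from the hinge, 30 mm from the free edge (white patch on the top edge above it); x axis into the cupboard, z up, moves with the door. About 4 N moves it in; the catch trips by 5 mm and the door ends hard at 7 mm (8 N is plenty)
- green_door_hinge (a point): on the green door's vertical hinge axis (steel knuckles), 178 mm above the bench, in the plane of the door's inner face, 10 mm before the cupboard's front and 97 mm from its middle on the left (+y) side seen from the robot. Turns with the door: x axis is the door's inward normal, y runs along the door, free edge at -y
- green_door_edge (a point): middle of the thickness of the green door's free vertical edge, 178 mm above the bench, 195 mm from the hinge along the door; the door is 196 mm wide, 18 mm thick, from 6 to 198 mm above the bench, about 0.5 kg; same axes as the hinge point. Its parts: painted outer face (c0), pale wooden inner face (c1), core and edges (c4); a 60 mm long steel striker sticks out of the inner face 60 mm above the bench
- blue: small plywood cupboard with the blue door, fixed to the bench, 200 x 200 x 200 mm, origin at the centre of its underside; its -x axis points out of the front (towards the robot at yaw 0), +z up, top at 200 mm. It holds offcuts. The front 22 mm of its top carries a blue stripe
- blue_door (a joint): angle of the blue door in rad about its vertical hinge: 0 shut, positive as it swings out of the front, stop at 1.6 (square); a press trips the catch at -0.03 and ends hard at -0.045. Touch latch, no handle: it cannot be pulled open. Once pressed and let go, its spring sets it ajar between 0.25 and 0.6 in about a second, where hinge friction holds it; then 1 to 2 N at the free edge swings it and it stays where it is left; it does not catch again
- blue_door_press (a point): centre of the white push mark, a 24 mm disc on the blue door's outer face, 178 mm above the bench (20 mm below the door's top), 165 mm from the hinge, 30 mm from the free edge (white patch on the top edge above it); x axis into the cupboard, z up, moves with the door. About 4 N moves it in; the catch trips by 5 mm and the door ends hard at 7 mm (8 N is plenty)
- blue_door_hinge (a point): on the blue door's vertical hinge axis (steel knuckles), 178 mm above the bench, in the plane of the door's inner face, 10 mm before the cupboard's front and 97 mm from its middle on the right (-y) side seen from the robot. Turns with the door: x axis is the door's inward normal, y runs along the door, free edge at +y
- blue_door_edge (a point): middle of the thickness of the blue door's free vertical edge, 178 mm above the bench, 195 mm from the hinge along the door; the door is 196 mm wide, 18 mm thick, from 6 to 198 mm above the bench, about 0.5 kg; same axes as the hinge point. Its parts: painted outer face (c0), pale wooden inner face (c1), core and edges (c4); a 60 mm long steel striker sticks out of the inner face 60 mm above the bench
- stack: two loose wooden offcuts as one stack, 50 x 110 x 40 mm, lying on the middle of the green cupboard's top; origin at the centre of its underside
- tube: short piece of cardboard tube, 56 mm across, 60 mm high, standing on the middle of the blue cupboard's top; origin at the centre of its underside
- glue: yellow glue bottle, 56 mm across, 140 mm high, upright on the bench; origin at the centre of its underside
- tin: steel tin, 72 mm across, 90 mm high, upright on the bench; origin at the centre of its underside
- block: pale wooden offcut block, 55 x 42 x 38 mm, on the bench; origin at the centre of its underside
- mug: white cup without a handle, 68 mm across, 85 mm high, on the bench; origin at the centre of its underside
- driver: screwdriver lying on the bench; origin at the middle of its underside

How it is judged:
By the outcome, as a careful person would: the job done as asked, in the order asked, and still so for the second after the job is handed in, with the robot touching nothing.
It also fails if it takes over 51 s, if anything falls off the work surface, if the arm or the gripper's body presses on something with over 40 N, if the wrist force passes 120 N, or if a joint passes its speed limit or range.

### The arm

A 6-joint arm with a two-finger parallel gripper is mounted at the origin on the work surface. World frame = base frame: x ahead of the robot, y to its left, z up, the work surface at z = 0. Lengths are in m, angles in rad, forces in N, time in s.
With the tool pointing down it reaches from about 0.325 to 0.775 m from the base axis. Payload 5.5 kg.
Tool frame: the origin (TCP) lies midway between the tips of the shut fingers; the grasp point (between the pads) lies 19 mm behind it; y points along the fingers, z is the direction in which the jaws open and shut, and the axes are right-handed (so a half turn about y gives the same grasp; the last joint's range is limited). The gripper opens to 88 mm and grips with 3 to 60 N. Pads are 20 mm wide; open, the fingers measure 115 mm over their backs; the gripper's body (75 mm by 178 mm) begins 61 mm behind the grasp point.
Start: joints at [1.276, 0.091, 1.231, -0, 1.82, -0.057], TCP at [0.141, 0.583, 0.194] pointing down, gripper open.
Joint ranges: [-2.87, 2.87], [-0.86, 2.18], [0.17, 2.46], [-1.51, 4.65], [0.06, 2.69], [-2.65, 2.65]. Speed limits (rad/s): [2.57, 2.57, 3.01, 3.14, 3.14, 3.14].

### API

Orientations are given as a unit quaternion [x, y, z, w].
In Python, from cell import status, vision, job gives the robot as it stands. The module is installed in compiled form; this text tells all that it offers.
- The arm moves only by the tool move_arm, never from a script. Its argument "deltas" is a list that holds one entry, the list of rows, each a list of 7 numbers: the shift along the tool's x, y, z in cm, then the turn, a rotation vector about the tool's x, y, z in degrees, then the opening in per cent of the stroke, from 0 (shut) to 100 (fully open). In form: [[[tx, ty, tz, wx, wy, wz, grip], ...]]. A call has 1 to 10 rows; each row shifts and turns the commanded pose from where the row before left it, along the tool's axes as they then stand; what a row does not reach is not made up. A row lasts 1/12 s, in which the tool goes at most 41.7 mm and 7.16 degrees, less where a joint would pass 70% of its speed; a pose out of reach is approached as far as the arm can. A call is refused whole if a number of a shift passes 4.17 or a number of a turn 7.16, either way. A call with a gripper value outside its range is refused whole. The fingers move at their own pace and stop on an object; "squeeze" is the grip in N (left out, the last holds). Time passes only in rows, so rows that do not move let the fingers close. It gives the time, the measured TCP pose, the force and the opening at its end, in the units of the state.
- status.observe(): the state, without advancing time (a new reading comes with each control period).
- vision.camera(name): name is "scene" or "side" or "wrist"; returns a dict with "image" (420x560x3 uint8, blue, green, red), "intrinsics" (3x3 intrinsics, pixels), "k1" (the pictures are not rectified: a ray, as slopes to the right and down, at radius r is drawn at 1 + k1 r^2 times it, then the intrinsics apply), "pose" (4x4, takes a point from camera to world coordinates); the wrist camera has in their place "mount" (4x4, takes a point from camera to tool coordinates, whose origin is the TCP and whose axes are the tool frame's). Camera axes: x right, y up, looking along -z (the intrinsics and any distortion apply to the point x, -y, -z); pixel columns grow to the right and rows downward; lengths in m; the calibration is good to about 2 mm. A picture is of the moment at which its call begins: read the wrist's pose just before it. There is no depth.
- job.job_done(): hands the job in, once; it reports no verdict.
The state is a dict: "clock": time; "joint_positions": joint angles; "dq": joint speeds; "effort": joint torques, N m; "ee_pos": TCP position; "eef_rot": TCP orientation; "ft_force": force on the tool from outside, world axes, zero at the start; "moment": the same for the moment, N m; "grip_width": finger opening in m.
Only numpy, scipy, OpenCV 4.12 (cv2) and the standard library are available. Lean on these libraries where they do the work, as an engineer would, in place of code of your own. Each camera call takes 0.05 s, during which the arm holds its last target.

## Working session

There is one attempt and no reset: what is moved stays moved. The work goes in short steps, Python scripts to look and compute and a tool call to move; the robot and the scene stay as the last step left them, time stands still between calls to the robot, and variables do not carry over. Pictures are saved under pics/ and viewed, and the job is handed in when it is done.

Besides the shell and the picture viewer there is one more tool, called after "Emit:" in YAML: its name, and indented under it one key for each argument. move_arm: Moves the arm, as the interface text tells. Its arguments: {"type":"object","properties":{"deltas":{"type":"array"},"squeeze":{"type":"number"}},"required":["deltas"]}

```bash
mkdir -p pics; python3 - <<'E'
from cell import status,vision
import cv2
s=status.observe();print(s)
for n in("scene","side","wrist"):
    c=vision.camera(n);cv2.imwrite(f"pics/{n}0.png",c["image"])
    print(n,c["intrinsics"],c["k1"],c.get("pose",c.get("mount")))
E
```

```text
{'clock': 0.0, 'joint_positions': array([ 1.27630861e+00,  9.18318942e-02,  1.23186049e+00,  3.01204093e-05,
        1.81981959e+00, -5.67060592e-02]), 'dq': array([-7.92674948e-05, -3.64276357e-04,  6.27062930e-05,  7.07845899e-04,
        6.33769157e-04,  1.49143652e-03]), 'effort': array([ 1.05133709e-03, -4.46448612e+01, -4.06449258e+01,  7.00266310e-02,
        2.94209272e-02, -1.18465432e-04]), 'ee_pos': array([0.14122001, 0.58277984, 0.19333743]), 'eef_rot': array([ 0.70278151, -0.08399667,  0.08373925, -0.70144882]), 'ft_force': array([ 0.30441162, -0.13419027, -0.81268709]), 'moment': array([-0.00245032,  0.02750076,  0.01508539]), 'grip_width': 0.0879102338526036}
scene [[480.51629413   0.         284.23200423]
 [  0.         480.51629413 209.64931274]
 [  0.           0.           1.        ]] -0.036338400363649756 [[ 0.79797901 -0.44169604  0.41004158  0.98801497]
 [ 0.60247979  0.56686036 -0.5618607  -0.64145874]
 [ 0.01573533  0.69539481  0.7184556   0.99477565]
 [ 0.          0.          0.          1.        ]]
side [[492.15533755   0.         279.6670631 ]
 [  0.         492.15533755 209.10926474]
 [  0.           0.           1.        ]] -0.05398270820536938 [[-0.99860153  0.032064   -0.04203429  0.4425596 ]
 [-0.05254792 -0.68928894  0.72257836  0.91470459]
 [-0.00580502  0.72377667  0.69000988  0.99794603]
 [ 0.          0.          0.          1.        ]]
wrist [[352.3020208    0.         275.53580639]
 [  0.         352.3020208  211.26119796]
 [  0.           0.           1.        ]] -0.023189905288929925 [[-2.11753544e-04 -9.52428255e-01 -3.04762818e-01 -8.50759794e-02]
 [ 4.49130081e-04  3.04762703e-01 -9.52428209e-01 -1.90613932e-01]
 [ 9.99999877e-01 -3.38558197e-04  3.63229597e-04  4.37009829e-05]
 [ 0.00000000e+00  0.00000000e+00  0.00000000e+00  1.00000000e+00]]
```

View pics/scene0.png

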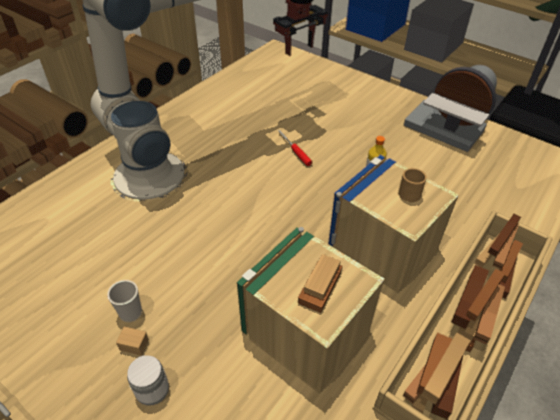

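View pics/side0.png

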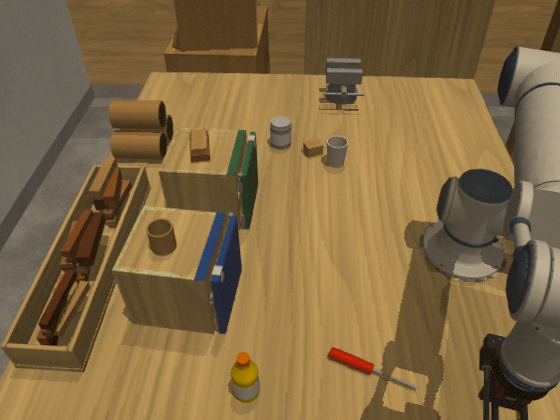

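View pics/wrist0.png

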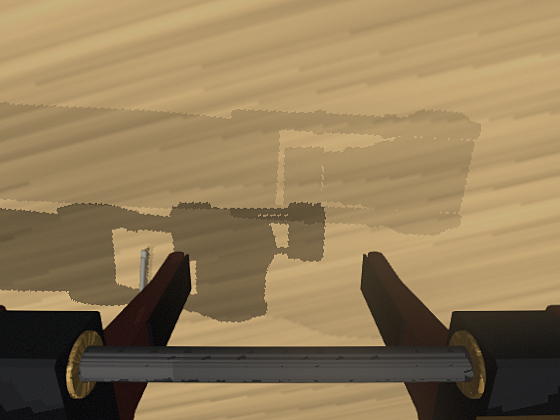

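```bash
cat > h.py <<'E'
import numpy as np,cv2
from cell import status,vision
from scipy.spatial.transform import Rotation as R
def ray(c,u,v,pose=None):
    K=c["intrinsics"];P=c["pose"] if pose is None else pose
    x,y=(u-K[0,2])/K[0,0],(v-K[1,2])/K[1,1]
    X,Y=x,y
    for _ in range(20):
        f=1+c["k1"]*(X*X+Y*Y);X,Y=x/f,y/f
    return P[:3,3],P[:3,:3]@np.array([X,-Y,-1])
def onz(c,u,v,z,pose=None):
    o,d=ray(c,u,v,pose);return o+d*(z-o[2])/d[2]
def proj(c,p,pose=None):
    P=c["pose"] if pose is None else pose
    q=P[:3,:3].T@(np.asarray(p)-P[:3,3]);X,Y=q[0]/-q[2],-q[1]/-q[2]
    f=1+c["k1"]*(X*X+Y*Y);K=c["intrinsics"]
    return K[0,0]*X*f+K[0,2],K[1,1]*Y*f+K[1,2]
def wpose(c,s):
    T=np.eye(4);T[:3,:3]=R.from_quat(s["eef_rot"]).as_matrix();T[:3,3]=s["ee_pos"];return T@c["mount"]
E
python3 - <<'E'
from h import *
a=cv2.imread("pics/scene0.png");b=cv2.imread("pics/side0.png")
x=cv2.resize(a[220:380,210:400],None,fx=4,fy=4,interpolation=cv2.INTER_CUBIC)
cv2.imwrite("pics/zs.png",x[:600,:800])
y=cv2.resize(b[110:240,150:350],None,fx=4,fy=4,interpolation=cv2.INTER_CUBIC)
cv2.imwrite("pics/zd.png",y)
E
```

```text
(no output)
```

View pics/zs.png

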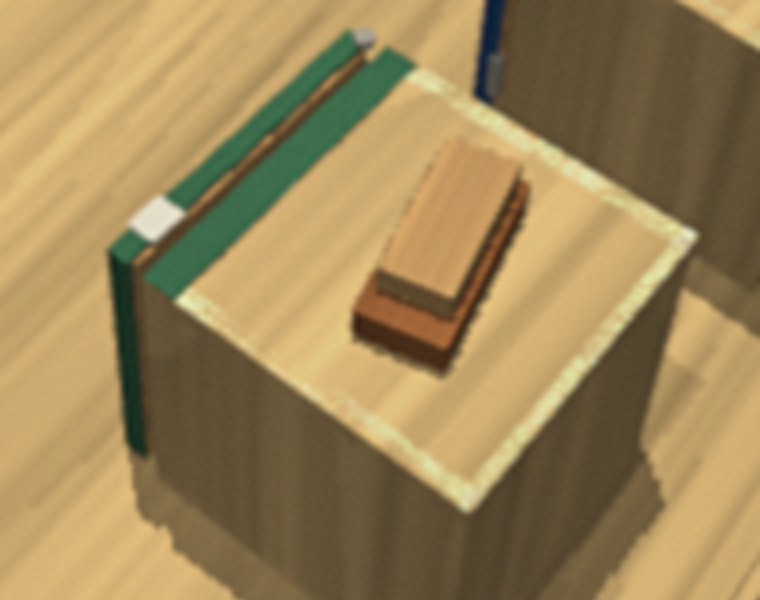

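View pics/zd.png

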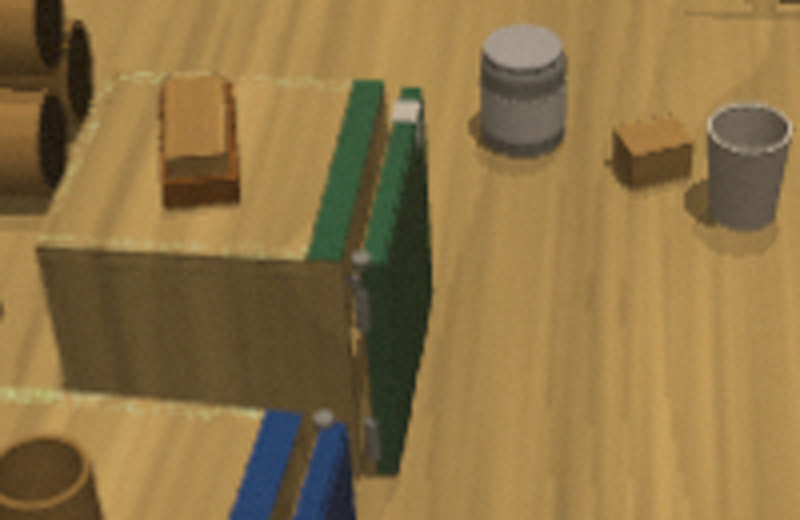

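```bash
python3 - <<'E'
from h import *
cs={n:vision.camera(n) for n in("scene","side")}
def S(u,v):return u/4+210-.375,v/4+220-.375
def D(u,v):return u/4+150-.375,v/4+110-.375
A={}
for n,f,pts in(("scene",S,dict(FL=(388,47),FR=(147,285),BL=(697,235),BR=(468,511))),("side",D,dict(FL=(346,262),FR=(385,81),BL=(38,248),BR=(118,73)))):
    q={}
    for k,p in pts.items():q[k]=onz(cs[n],*f(*p),.2)[:2]
    print(n,{k:v.round(4) for k,v in q.items()})
    fy=(q["FL"]-q["FR"]+q["BL"]-q["BR"]);bx=(q["BL"]-q["FL"]+q["BR"]-q["FR"])
    y1=np.arctan2(-fy[0],fy[1]);y2=np.arctan2(bx[1],bx[0])
    print("center",sum(q.values())/4,"yaw",y1,y2,"size",np.linalg.norm(fy)/2,np.linalg.norm(bx)/2)
# white patch
print("patch",onz(cs["scene"],*S(157,220),.198),onz(cs["side"],*D(405,112),.198))
# door tops outer corners
print("door outer free",onz(cs["scene"],*S(110,250),.198),onz(cs["side"],*D(420,89),.198))
print("door outer hinge",onz(cs["scene"],*S(350,30),.198),onz(cs["side"],*D(385,262),.198))
# objects on bench: base centres
im=cv2.imread("pics/side0.png")
for nm,p in dict(tin=(281,140),block=(313,151),mug=(336,160)).items(): print(nm,onz(cs["side"],*p,.02))
for nm,p in dict(tin=(150,395),block=(132,345),mug=(130,312)).items(): print(nm,onz(cs["scene"],*p,.02))
E
```

```text
scene {'FL': array([ 0.6137, -0.0428]), 'FR': array([ 0.6101, -0.2444]), 'BL': array([ 0.8116, -0.0506]), 'BR': array([ 0.8039, -0.2496])}
center [ 0.70981547 -0.14682528] yaw -0.028152848929507916 -0.03312973665967645 size 0.20035346363590859 0.19602898433665145
side {'FL': array([ 0.6081, -0.0406]), 'FR': array([ 0.604 , -0.2415]), 'BL': array([ 0.8079, -0.0459]), 'BR': array([ 0.7962, -0.2438])}
center [ 0.70403765 -0.1429555 ] yaw -0.03971975370492888 -0.01959095063713282 size 0.19961359130321776 0.19605491576932743
patch [ 0.5875053  -0.20986717  0.198     ] [ 0.58655381 -0.20739039  0.198     ]
door outer free [ 0.58078128 -0.23860615  0.198     ] [ 0.57861428 -0.23561091  0.198     ]
door outer hinge [ 0.5886613  -0.04396746  0.198     ] [ 0.5836992  -0.04405604  0.198     ]
tin [ 0.51542825 -0.44780181  0.02      ]
block [ 0.40718746 -0.39104505  0.02      ]
mug [ 0.33310879 -0.34649408  0.02      ]
tin [ 0.5336679  -0.47304438  0.02      ]
block [ 0.41702541 -0.42019154  0.02      ]
mug [ 0.3478485  -0.36659151  0.02      ]
```

```bash
python3 - <<'E'
from h import *
s=status.observe();M=R.from_quat(s["eef_rot"]).as_matrix();print(M.round(3),s["clock"])
t=np.array([0.50,-0.21,0.30]);print(M.T@(t-s["ee_pos"])*100)
E
```

```text
[[ 0.972 -0.     0.236]
 [-0.236 -0.001  0.972]
 [-0.    -1.    -0.001]] 0.25
[ 53.54121692 -10.54844106 -68.62471145]
```

Emit:
move_arm:
  deltas:
    - [[0, -3.5, 0, 0, 0, 0, 0], [0, -3.5, 0, 0, 0, 0, 0], [0, -3.5, 0, 0, 0, 0, 0], [2.4, 0, -3.1, 0, 0, 0, 0], [2.4, 0, -3.1, 0, 0, 0, 0], [2.4, 0, -3.1, 0, 0, 0, 0], [2.4, 0, -3.1, 0, 0, 0, 0], [2.4, 0, -3.1, 0, 0, 0, 0], [2.4, 0, -3.1, 0, 0, 0, 0], [2.4, 0, -3.1, 0, 0, 0, 0]]
  squeeze: 10

```text
clock: 1.08
ee_pos: [0.2537, 0.3309, 0.2994]
eef_rot: [-0.702, 0.084, -0.084, 0.702]
ft_force: [0.3, 0.0, -0.4]
grip_width: 0.025
```

Emit:
move_arm:
  deltas:
    - [[2.4, 0, -3.1, 0, 0, 0, 0], [2.4, 0, -3.1, 0, 0, 0, 0], [2.4, 0, -3.1, 0, 0, 0, 0], [2.4, 0, -3.1, 0, 0, 0, 0], [2.4, 0, -3.1, 0, 0, 0, 0], [2.4, 0, -3.1, 0, 0, 0, 0], [2.4, 0, -3.1, 0, 0, 0, 0], [2.4, 0, -3.1, 0, 0, 0, 0], [2.4, 0, -3.1, 0, 0, 0, 0], [2.4, 0, -3.1, 0, 0, 0, 0]]

```text
clock: 1.92
ee_pos: [0.414, -0.0272, 0.2997]
eef_rot: [-0.702, 0.084, -0.084, 0.702]
ft_force: [-0.2, 0.2, 0.4]
grip_width: 0.0005
```

Emit:
move_arm:
  deltas:
    - [[2.0, 0, -3.1, 0, 0, 0, 0], [1.5, 0, -3.1, 0, 0, 0, 0], [1, 0, -3.1, 0, 0, 0, 0], [0.5, 0, -3, 0, 0, 0, 0], [0, 0, 0, 0, -6, 0, 0], [0, 0, 0, 0, -6, 0, 0], [0, 0, 0, 0, 0, 0, 0]]

```text
clock: 2.5
ee_pos: [0.4332, -0.1572, 0.2992]
eef_rot: [-0.707, 0.009, -0.009, 0.707]
ft_force: [0.0, 0.1, -0.3]
grip_width: 0.0008
```

```bash
python3 - <<'E'
from h import *
s=status.observe();c=vision.camera("wrist");cv2.imwrite("pics/w1.png",c["image"])
M=R.from_quat(s["eef_rot"]).as_matrix();print(M.round(3),s["clock"],s["ee_pos"],s["joint_positions"],s["ft_force"],s["grip_width"])
P=wpose(c,s)
for p in([.577,-.2095,.178],[.600,-.045,.198]):print(proj(c,p,P))
E
```

```text
[[ 1.    -0.     0.026]
 [-0.026  0.     1.   ]
 [-0.    -1.     0.   ]] 2.5 [ 0.43318008 -0.15719507  0.29920699] [-4.21981869e-01 -2.30107490e-01  1.34889047e+00  3.38234652e-05
  2.02330377e+00 -1.96645154e+00] [ 0.03453181  0.05468338 -0.29228677] 0.0007577541501875321
(np.float64(228.98554206402045), np.float64(330.19205907399476))
(np.float64(390.701632641462), np.float64(357.9253581952811))
```

View pics/w1.png

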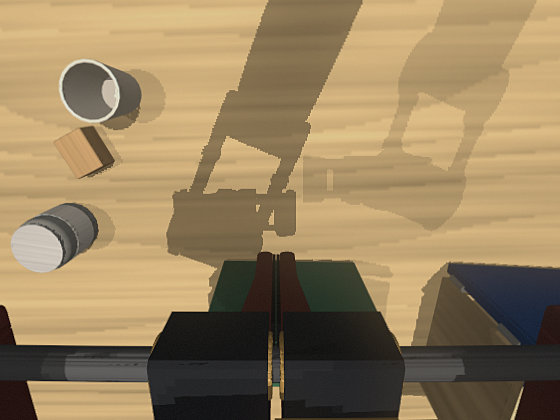

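Emit:
move_arm:
  deltas:
    - [[2, 0, -2, 0, 0, 0, 0], [2.5, 1, -2, 0, 0, 0, 0], [2.5, 2.8, -1, 0, 0, 0, 0], [2.5, 2.8, 0, 0, 0, 0, 0], [1.3, 2.8, 0, 0, 0, 0, 0], [0.5, 2.6, 0, 0, 0, 0, 0], [0, 1.4, 0, 0, 0, 0, 0], [0, 0, 0, 0, 0, 0, 0]]

```text
clock: 3.22
ee_pos: [0.5436, -0.2082, 0.1603]
eef_rot: [-0.706, 0.013, -0.008, 0.708]
ft_force: [-1.1, 1.0, -0.1]
grip_width: 0.0004
```

```bash
python3 - <<'E'
from h import *
s=status.observe();c=vision.camera("scene");d=vision.camera("side")
print(s["clock"],s["ee_pos"],s["ft_force"])
x=cv2.resize(c["image"][150:350,180:400],None,fx=2.8,fy=2.8,interpolation=cv2.INTER_CUBIC)
cv2.imwrite("pics/s2.png",x)
y=cv2.resize(d["image"][50:240,150:400],None,fx=3,fy=3,interpolation=cv2.INTER_CUBIC)
cv2.imwrite("pics/d2.png",y)
E
```

```text
3.2167 [ 0.54358428 -0.20820426  0.16025711] [-1.13075889  1.00545366 -0.11143169]
```

View pics/s2.png

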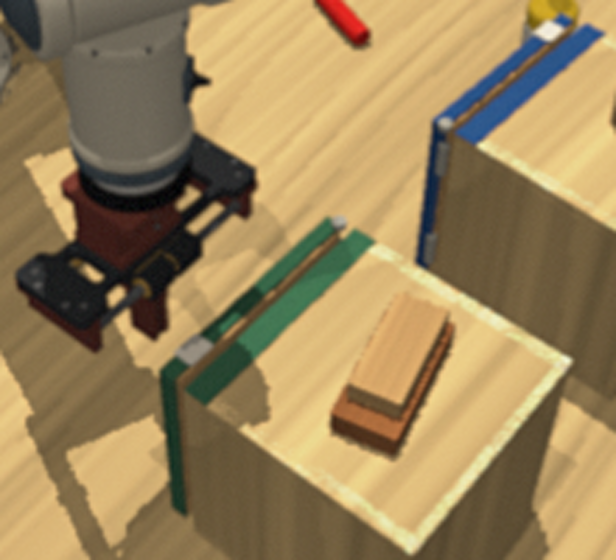

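View pics/d2.png

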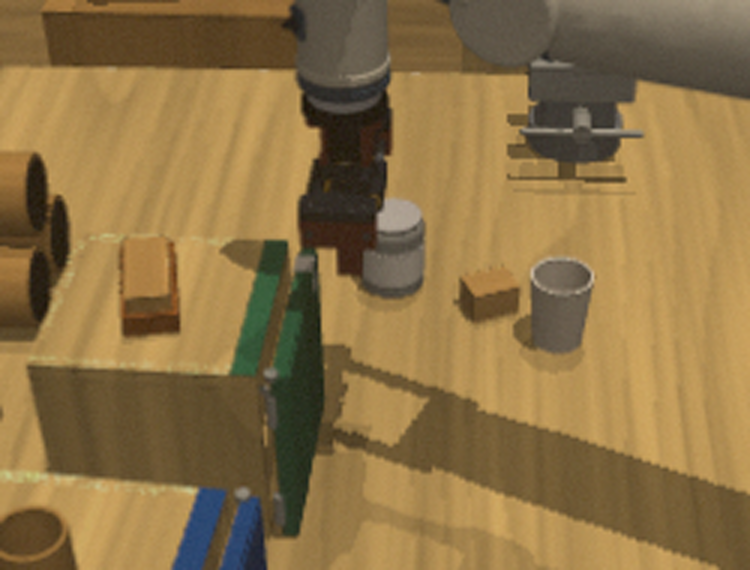

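Emit:
move_arm:
  deltas:
    - [[0.6, 0, 0, 0, 0, 0, 0], [0.6, 0, 0, 0, 0, 0, 0], [0.5, 0, 0, 0, 0, 0, 0], [0.3, 0, 0, 0, 0, 0, 0], [0, 0, 0, 0, 0, 0, 0]]

```text
clock: 3.73
ee_pos: [0.5657, -0.2102, 0.1659]
eef_rot: [0.707, -0.01, 0.01, -0.707]
ft_force: [0.0, 0.9, -0.4]
grip_width: 0.0005
```

Emit:
move_arm:
  deltas:
    - [[0.2, 0, 0, 0, 0, 0, 0], [0, 0, 0, 0, 0, 0, 0]]

```text
clock: 3.9
ee_pos: [0.5671, -0.2104, 0.1657]
eef_rot: [0.707, -0.01, 0.01, -0.707]
ft_force: [0.5, -0.1, 1.3]
grip_width: 0.0004
```

Emit:
move_arm:
  deltas:
    - [[0.2, 0, 0, 0, 0, 0, 0], [0, 0, 0, 0, 0, 0, 0]]

```text
clock: 4.07
ee_pos: [0.5688, -0.2105, 0.1659]
eef_rot: [0.707, -0.01, 0.01, -0.707]
ft_force: [-1.4, 0.0, 2.4]
grip_width: 0.0005
```

Emit:
move_arm:
  deltas:
    - [[0.2, 0, 0, 0, 0, 0, 0], [0, 0, 0, 0, 0, 0, 0]]

```text
clock: 4.23
ee_pos: [0.5707, -0.2107, 0.1658]
eef_rot: [0.707, -0.01, 0.01, -0.707]
ft_force: [-3.6, -1.5, 3.2]
grip_width: 0.0007
```

Emit:
move_arm:
  deltas:
    - [[0.2, 0, 0, 0, 0, 0, 0], [0, 0, 0, 0, 0, 0, 0]]

```text
clock: 4.4
ee_pos: [0.573, -0.2109, 0.1658]
eef_rot: [0.707, -0.01, 0.01, -0.707]
ft_force: [-3.2, -1.5, 4.7]
grip_width: 0.0006
```

Emit:
move_arm:
  deltas:
    - [[0.1, 0, 0, 0, 0, 0, 0], [0, 0, 0, 0, 0, 0, 0]]

```text
clock: 4.57
ee_pos: [0.5739, -0.211, 0.1658]
eef_rot: [0.707, -0.01, 0.01, -0.707]
ft_force: [-3.1, -1.9, 3.9]
grip_width: 0.0006
```

Emit:
move_arm:
  deltas:
    - [[0.1, 0, 0, 0, 0, 0, 0], [0, 0, 0, 0, 0, 0, 0]]

```text
clock: 4.73
ee_pos: [0.575, -0.2111, 0.1658]
eef_rot: [0.707, -0.01, 0.01, -0.707]
ft_force: [-3.7, -4.3, 4.6]
grip_width: 0.0005
```

Emit:
move_arm:
  deltas:
    - [[0.1, 0, 0, 0, 0, 0, 0], [0, 0, 0, 0, 0, 0, 0]]

```text
clock: 4.9
ee_pos: [0.576, -0.2112, 0.1658]
eef_rot: [0.707, -0.01, 0.01, -0.707]
ft_force: [-3.3, -4.2, 4.2]
grip_width: 0.0003
```

Emit:
move_arm:
  deltas:
    - [[0.1, 0, 0, 0, 0, 0, 0], [0, 0, 0, 0, 0, 0, 0]]

```text
clock: 5.07
ee_pos: [0.5764, -0.2112, 0.1658]
eef_rot: [0.707, -0.011, 0.01, -0.707]
ft_force: [-6.6, -3.5, 5.7]
grip_width: 0.0003
```

```bash
python3 - <<'E'
from h import *
s=status.observe();c=vision.camera("scene")
print(s["clock"],s["ee_pos"],s["ft_force"],s["moment"])
x=cv2.resize(c["image"][150:350,180:400],None,fx=2.8,fy=2.8,interpolation=cv2.INTER_CUBIC)
cv2.imwrite("pics/s3.png",x)
E
```

```text
5.0667 [ 0.5764076  -0.21122334  0.16579457] [-6.57809327 -3.47125842  5.7187868 ] [-0.65822521  0.92866006 -0.03035556]
```

View pics/s3.png

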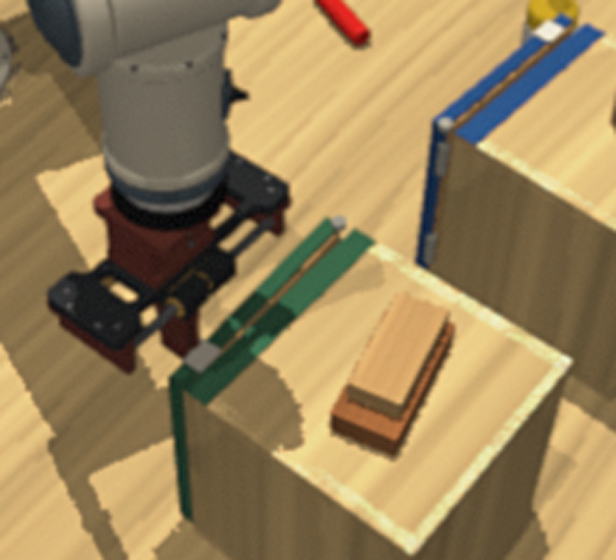

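Emit:
move_arm:
  deltas:
    - [[-2, 0, 0, 0, 0, 0, 0], [-3.5, 0, 0, 0, 0, 0, 0], [-3.5, -0.5, 0, 0, 0, 0, 0], [-3.5, -2, 0, 0, 0, 0, 0], [-3, -2.5, 0, 0, 0, 0, 0], [0, -3, 0, 0, 0, 0, 0], [0, -2.5, -1, 0, 0, 0, 0], [0, 0, -2, 0, 0, 0, 0], [0, 0, -3, 0, 0, 0, 0], [0, 0, -3, 0, 0, 0, 0]]

```text
clock: 5.95
ee_pos: [0.4205, -0.2963, 0.2708]
eef_rot: [-0.707, 0.008, -0.01, 0.707]
ft_force: [-0.5, -0.0, -0.7]
grip_width: 0.0005
```

Emit:
move_arm:
  deltas:
    - [[0, 0, -2, 0, 0, 0, 0], [0, 0, 0, 0, 0, 0, 0], [0, 0, 0, 0, 0, 0, 0], [0, 0, 0, 0, 0, 0, 0], [0, 0, 0, 0, 0, 0, 0], [0, 0, 0, 0, 0, 0, 0]]

```text
clock: 6.45
ee_pos: [0.4192, -0.3151, 0.2708]
eef_rot: [0.707, -0.009, 0.01, -0.707]
ft_force: [0.6, 0.5, 0.5]
grip_width: 0.0009
```

```bash
python3 - <<'E'
from h import *
s=status.observe();c=vision.camera("scene");d=vision.camera("side")
print(s["clock"],s["ee_pos"],s["ft_force"],s["joint_positions"])
x=cv2.resize(c["image"][150:350,150:370],None,fx=3,fy=3,interpolation=cv2.INTER_CUBIC)
cv2.imwrite("pics/s4.png",x)
y=cv2.resize(d["image"][50:240,150:400],None,fx=3,fy=3,interpolation=cv2.INTER_CUBIC)
cv2.imwrite("pics/d4.png",y)
E
```

```text
6.45 [ 0.41922639 -0.31507685  0.27075908] [0.57542233 0.45516788 0.47020132] [-7.09702965e-01 -8.32478811e-02  1.26931441e+00  4.80539007e-04
  1.95485181e+00 -2.25352498e+00]
```

View pics/s4.png

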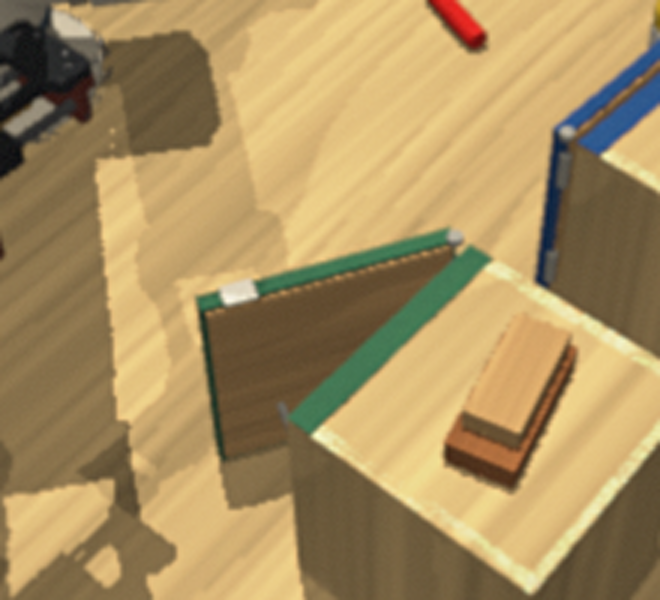

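View pics/d4.png

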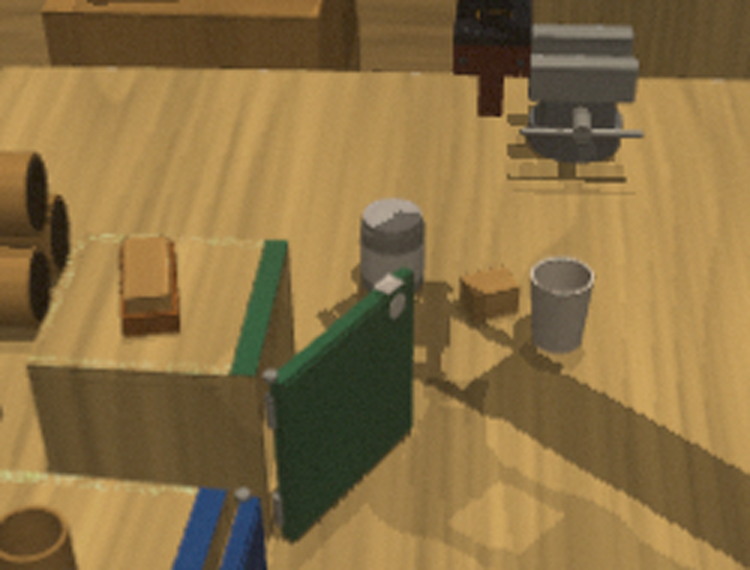

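```bash
python3 - <<'E'
from h import *
c=vision.camera("scene");d=vision.camera("side")
S=lambda u,v:onz(c,u/3+150-.33,v/3+150-.33,.198)
D=lambda u,v:onz(d,u/3+150-.33,v/3+50-.33,.198)
print(S(238,293),D(389,287));print("corner",S(198,299),D(411,272),"in",S(207,312),"hinge",S(455,237),D(270,375))
s=status.observe();print(s["clock"])
E
```

```text
[ 0.50763677 -0.18070195  0.198     ] [ 0.50544561 -0.17482871  0.198     ]
corner [ 0.48887903 -0.2022707   0.198     ] [ 0.48643261 -0.19892369  0.198     ] in [ 0.50192725 -0.20710263  0.198     ] hinge [ 0.59878187 -0.04195333  0.198     ] [ 0.59968592 -0.04515341  0.198     ]
6.65
```

```bash
python3 - <<'E'
from h import *
s=status.observe();M=R.from_quat(s["eef_rot"]).as_matrix();print(M.round(3))
H=np.array([.600,-.044]);r=.165
p=np.array([.545,-.205])
tx=M[:2,0];tz=M[:2,2]
for a in np.r_[.555,.7:1.55:.1,1.55,1.6]:
    n=np.array([np.cos(a),-np.sin(a)]);e=np.array([-np.sin(a),-np.cos(a)])
    h=.010*abs(n@tx)+.0135*abs(n@tz)
    C=H+r*e+h*n;d=(C-p)*100
    print(round(a,2),C.round(4),"tool dx,dz cm",(d@tx).round(2),(d@tz).round(2));p=C
E
```

```text
[[ 1.     0.001  0.028]
 [-0.028 -0.     1.   ]
 [ 0.001 -1.    -0.   ]]
0.56 [ 0.5262 -0.1924] tool dx,dz cm -1.92 1.21
0.7 [ 0.5061 -0.1807] tool dx,dz cm -2.04 1.12
0.8 [ 0.4932 -0.1709] tool dx,dz cm -1.32 0.94
0.9 [ 0.4812 -0.1597] tool dx,dz cm -1.23 1.08
1.0 [ 0.4702 -0.1473] tool dx,dz cm -1.13 1.21
1.1 [ 0.4605 -0.1337] tool dx,dz cm -1.01 1.33
1.2 [ 0.4521 -0.119 ] tool dx,dz cm -0.88 1.44
1.3 [ 0.4453 -0.1034] tool dx,dz cm -0.73 1.54
1.4 [ 0.44  -0.087] tool dx,dz cm -0.57 1.62
1.5 [ 0.4364 -0.0701] tool dx,dz cm -0.4 1.69
1.55 [ 0.4353 -0.0614] tool dx,dz cm -0.13 0.86
1.6 [ 0.4347 -0.0527] tool dx,dz cm -0.09 0.87
```

Emit:
move_arm:
  deltas:
    - [[3.2, 0, 0, 0, 0, 0, 0], [3.2, 0, 0, 0, 0, 0, 0], [3.2, 1, 0, 0, 0, 0, 0], [2.5, 2, 0, 0, 0, 0, 0], [0.3, 3, 0, 0, 0, 0, 0], [0, 3, 0, 0, 0, 0, 0], [0, 2.2, 0, 0, 0, 0, 0], [0, 0, 0, 0, 0, 0, 0], [0, 0, 0, 0, 0, 0, 0]]

```text
clock: 7.4
ee_pos: [0.5422, -0.319, 0.1573]
eef_rot: [-0.706, 0.011, -0.009, 0.708]
ft_force: [0.2, -0.3, 0.8]
grip_width: 0.0002
```

Emit:
move_arm:
  deltas:
    - [[0, 0, 2, 0, 0, 0, 0], [0, 0, 2.5, 0, 0, 0, 0], [0, 0, 2.5, 0, 0, 0, 0], [0, 0, 2.5, 0, 0, 0, 0], [0, 0, 1.9, 0, 0, 0, 0], [0, 0, 0, 0, 0, 0, 0]]

```text
clock: 7.9
ee_pos: [0.5474, -0.203, 0.1627]
eef_rot: [0.707, -0.007, 0.011, -0.707]
ft_force: [-0.5, -0.1, 1.1]
grip_width: 0.0006
```

```bash
python3 - <<'E'
from h import *
s=status.observe();c=vision.camera("scene")
print(s["clock"],s["ee_pos"],s["ft_force"])
x=cv2.resize(c["image"][150:350,150:370],None,fx=3,fy=3,interpolation=cv2.INTER_CUBIC)
cv2.imwrite("pics/s5.png",x)
E
```

```text
7.9 [ 0.5473809  -0.20296302  0.16265109] [-0.51475758 -0.121185    1.05324678]
```

View pics/s5.png

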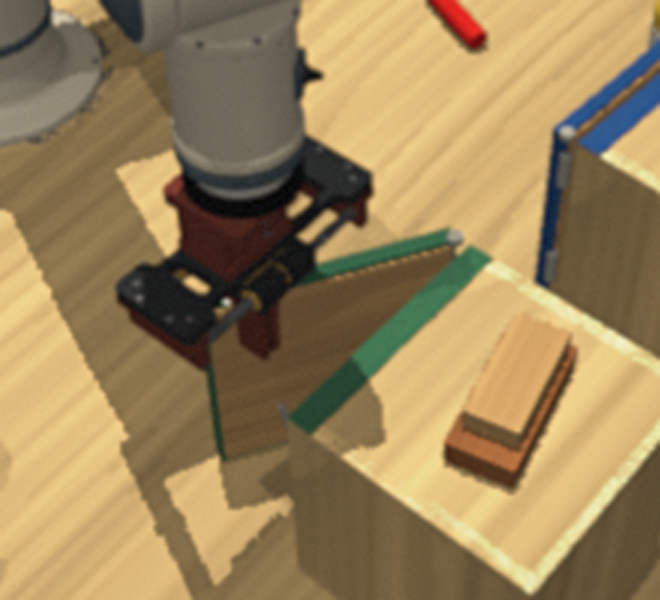

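Emit:
move_arm:
  deltas:
    - [[-0.7, 0, 0.4, 0, 0, 0, 0], [-0.7, 0, 0.4, 0, 0, 0, 0], [-0.7, 0, 0.4, 0, 0, 0, 0], [-0.7, 0, 0.4, 0, 0, 0, 0], [-0.7, 0, 0.4, 0, 0, 0, 0], [-0.7, 0, 0.4, 0, 0, 0, 0], [-0.7, 0, 0.5, 0, 0, 0, 0], [-0.6, 0, 0.5, 0, 0, 0, 0], [-0.6, 0, 0.6, 0, 0, 0, 0], [-0.6, 0, 0.6, 0, 0, 0, 0]]

```text
clock: 8.78
ee_pos: [0.4798, -0.1572, 0.1585]
eef_rot: [0.707, -0.01, 0.01, -0.707]
ft_force: [0.7, -0.3, 0.4]
grip_width: 0.0002
```

```bash
python3 - <<'E'
from h import *
s=status.observe();c=vision.camera("scene")
print(s["clock"],s["ee_pos"],s["ft_force"])
x=cv2.resize(c["image"][150:350,150:370],None,fx=3,fy=3,interpolation=cv2.INTER_CUBIC)
cv2.imwrite("pics/s6.png",x)
E
```

```text
8.7833 [ 0.47978309 -0.15718993  0.15847889] [ 0.72761194 -0.25986918  0.4057568 ]
```

View pics/s6.png

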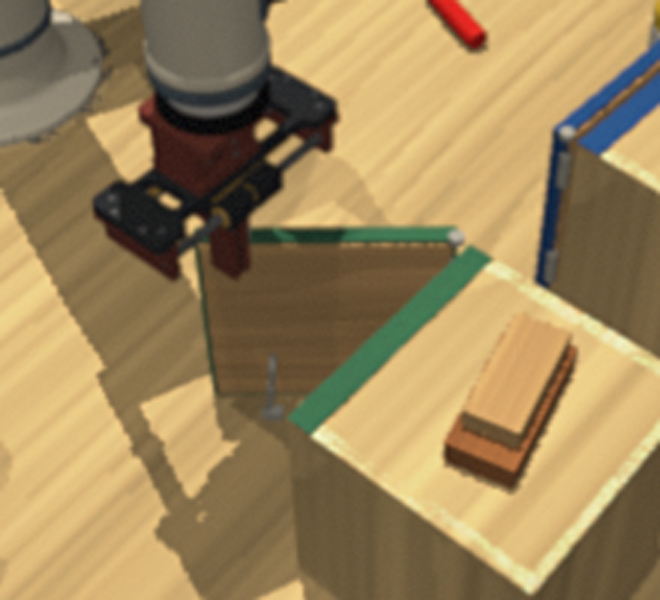

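Emit:
move_arm:
  deltas:
    - [[-0.6, 0, 0.6, 0, 0, 0, 0], [-0.6, 0, 0.6, 0, 0, 0, 0], [-0.5, 0, 0.65, 0, 0, 0, 0], [-0.5, 0, 0.7, 0, 0, 0, 0], [-0.45, 0, 0.7, 0, 0, 0, 0], [-0.4, 0, 0.7, 0, 0, 0, 0], [-0.4, 0, 0.8, 0, 0, 0, 0], [-0.3, 0, 0.8, 0, 0, 0, 0], [-0.3, 0, 0.8, 0, 0, 0, 0], [-0.25, 0, 0.8, 0, 0, 0, 0]]

```text
clock: 9.67
ee_pos: [0.4391, -0.0843, 0.1585]
eef_rot: [0.707, -0.01, 0.01, -0.707]
ft_force: [0.3, -0.4, 0.3]
grip_width: 0.0004
```

Emit:
move_arm:
  deltas:
    - [[-0.2, 0, 0.7, 0, 0, 0, 0], [-0.1, 0, 0.7, 0, 0, 0, 0], [-0.1, 0, 0.6, 0, 0, 0, 0], [0, 0, 0, 0, 0, 0, 0]]

```text
clock: 10.0
ee_pos: [0.4358, -0.0638, 0.1585]
eef_rot: [-0.707, 0.01, -0.01, 0.707]
ft_force: [-0.4, -0.2, -0.1]
grip_width: 0.0004
```

```bash
python3 - <<'E'
from h import *
s=status.observe();c=vision.camera("scene")
print(s["clock"],s["ee_pos"],s["ft_force"])
x=cv2.resize(c["image"][120:320,150:370],None,fx=3,fy=3,interpolation=cv2.INTER_CUBIC)
cv2.imwrite("pics/s7.png",x)
E
```

```text
10.0 [ 0.43577476 -0.06380195  0.15848001] [-0.44166328 -0.16612525 -0.10811749]
```

View pics/s7.png

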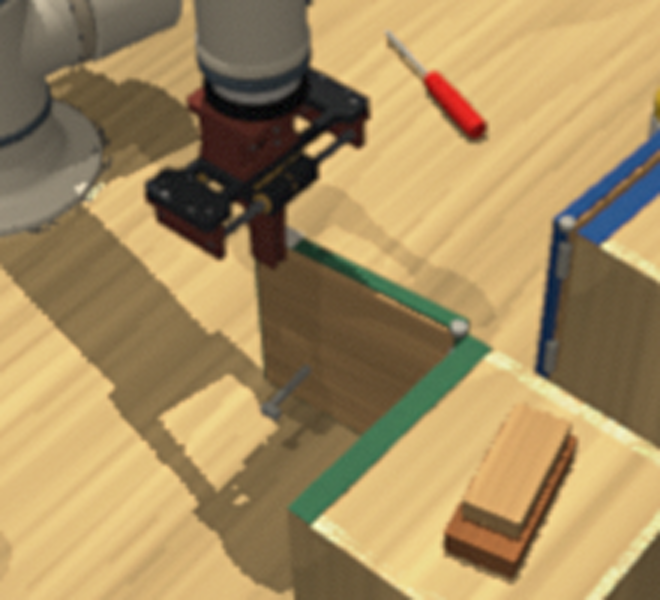

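Emit:
move_arm:
  deltas:
    - [[0, 0, 0.3, 0, 0, 0, 0], [0, 0, 0.3, 0, 0, 0, 0], [0, 0, 0, 0, 0, 0, 0]]

```text
clock: 10.3
ee_pos: [0.4361, -0.0587, 0.1583]
eef_rot: [-0.707, 0.01, -0.01, 0.707]
ft_force: [0.0, -0.1, 0.8]
grip_width: 0.0005
```

Emit:
move_arm:
  deltas:
    - [[0, 0, -1, 0, 0, 0, 0], [0, 0, -2.5, 0, 0, 0, 0], [0, 0, -3, 0, 0, 0, 0], [0, -1, -3, 0, 0, 0, 0], [0, -3, -2, 0, 0, 0, 0], [0, -3, -2, 0, 0, 0, 0], [0, -3, -2, 0, 0, 0, 0], [0, 0, 0, 0, 0, 0, 0]]

```text
clock: 10.97
ee_pos: [0.4323, -0.2183, 0.2645]
eef_rot: [0.709, -0.009, 0.014, -0.705]
ft_force: [0.1, -0.3, 0.5]
grip_width: 0.0005
```

```bash
python3 - <<'E'
from h import *
s=status.observe();c=vision.camera("scene");d=vision.camera("side")
print(s["clock"],s["ee_pos"],s["ft_force"])
x=cv2.resize(c["image"][120:320,150:370],None,fx=3,fy=3,interpolation=cv2.INTER_CUBIC)
cv2.imwrite("pics/s8.png",x)
cv2.imwrite("pics/d8.png",d["image"]);cv2.imwrite("pics/s8f.png",c["image"])
E
```

```text
10.9667 [ 0.43226853 -0.21833889  0.26446906] [ 0.14443864 -0.31767634  0.54818892]
```

View pics/s8.png

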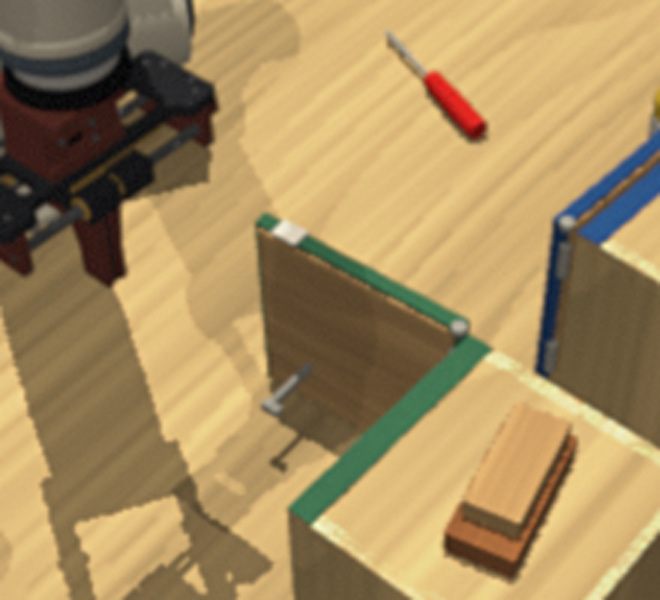

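View pics/d8.png

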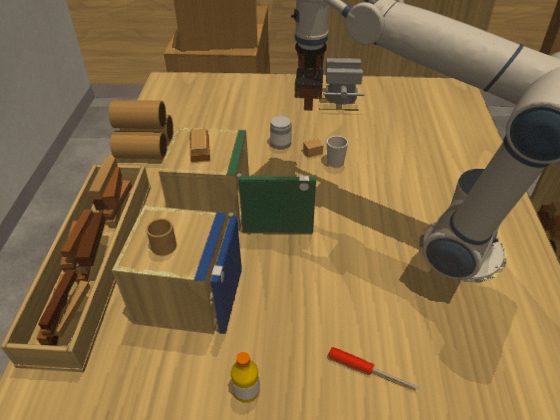

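```bash
python3 - <<'E'
from h import *
c=vision.camera("scene")
S=lambda u,v:onz(c,u/3+150-.33,v/3+120-.33,.198)
p=S(289,232)[:2]; d=p-[.600,-.044];print(p,np.arctan2(-d[0],-d[1])-9/165-.03)
E
```

```text
[ 0.43687334 -0.04071074] 1.5064119939088758
```

Emit:
move_arm:
  deltas:
    - [[0, -1, 0, 0, 0, 0, 0], [0, -1, 0, 0, 0, 0, 0], [0, 0, 0, 0, 0, 0, 0], [0, 0, 0, 0, 0, 0, 0], [0, 0, 0, 0, 0, 0, 0]]

```text
clock: 11.53
ee_pos: [0.4318, -0.2136, 0.2783]
eef_rot: [-0.707, 0.01, -0.01, 0.707]
ft_force: [-0.8, 0.3, -0.2]
grip_width: 0.0003
```

```bash
python3 -c "
from cell import job;print(job.job_done())"
```

```text
the job is handed in; nothing more can be done
None
```

The green door is open at about 1.51 rad (86°) by camera estimate, close to square with the cupboard. I handed the job in at about 11.5 s.

- **How it went:** I pressed the white mark with the shut fingertips until the force rose at the hard end, to about 7 N. I then took the fingers away and the door sprang to about 0.53 rad. From there I pushed its inner face round with the outside of the shut fingers.
- **Last checks:** The final pictures show the blue door shut and the stack, tube, tin, block, mug, glue and screwdriver still in place. The gripper ended about 15 cm from the door, with the force reading near zero.
- **Uncertainty:** The final angle could be off by a few hundredths of a radian. The finger position at the end of the push suggested about 1.54 rad, slightly more than the camera's 1.51. I did not see any check fail.

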